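# Empty a parts bin over the tipping stop

## Task

Empty the steel parts bin into the catch tray of the tipping stand: slide it along the deck until it meets the stop bar, tip it by its handle over the bar, under control and without letting it fall, until all four nuts have slid out and lie in the tray. Then bring the bin back over the bar and leave it standing upright on the deck, and leave the things standing round about where they are.

Things in the scene. Friction and masses are not known exactly. Their poses are not given: they have to be found in the camera images.
- stand: Fixed tipping stand; origin on the trolley top (z = 0), mid-width; +x is the tipping direction, z up. Behind x = 0 stands a steel trestle with an aluminium deck 176 mm wide, top at z = 85 mm. The deck was pulled out towards +x by an unknown 0 to 40 mm and jammed there (holds 100 N). A steel stop bar runs across its front edge: 8 mm proud, 6 mm thick.
- stop_zero (a point): Fixed point of the stand at its x = 0, mid-width, at deck height (85 mm): where the stop bar's inner face would be with the deck pushed in. The real face lies 0 to 40 mm further along the stand's +x; this is not reported: feel for it with the bin. The deck reaches 210 mm back from that face and has 10 mm high flanges along both sides.
- tray_mid (a point): Centre of the floor of the grey catch tray, part of the stand, beyond the stop bar: x = 0 to 270 mm and y = -95 to +95 mm of the stand, floor 3 mm thick, rim 30 mm high.
- bin: Loose open sheet-steel bin, 100 mm along its x, 100 mm along y, 70 mm high, walls 3 mm, floor 5 mm, 0.3 to 0.6 kg, on the deck, its +x face 15 to 90 mm short of the stop bar. Origin: centre of its underside; z up; x nearly along the stand's x. The nuts in it slide out only when it is tipped well past its side (some 125 to 130 degrees from upright).
- bin_bar (a point): Centre of the bin's handle: a round steel bar, 10 mm thick, 86 mm long along the bin's y, held on two stays behind the bin's -x wall, 40 mm behind that wall and 45 mm higher than the rim (bin frame x = -90, y = 0, z = +115 mm). Pinched lightly from straight above, it turns between the fingers; lifted free, the bin would hang tipped forward some 40 degrees.
- nut0_mid (a point): Centre of one of the four loose plain steel M12 nuts (21 mm across, 11 mm thick, 20 g), at first on the floor of the bin.
- nut1_mid (a point): Centre of one of the four loose plain steel M12 nuts (21 mm across, 11 mm thick, 20 g), at first on the floor of the bin.
- nut2_mid (a point): Centre of one of the four loose plain steel M12 nuts (21 mm across, 11 mm thick, 20 g), at first on the floor of the bin.
- nut3_mid (a point): Centre of one of the four loose plain steel M12 nuts (21 mm across, 11 mm thick, 20 g), at first on the floor of the bin.
- small_spanner: Bystander: double-ended steel spanner lying flat, 188 mm long, 10 mm thick, origin under its middle.
- plug_gauge: Bystander: stepped steel plug gauge standing on its wide end, 48 mm across, 98 mm high, origin at its foot.
- small_gauge: Bystander: a slimmer plug gauge of the same kind, 38 mm across, 98 mm high, origin at its foot.

How it is judged:
On the way:
1. the bin is tipped past its side (more than 109 degrees from upright) while it bears on the stand's stop bar (angle between bin's own z axis and vertical above 1.9 rad and contact force between bin and stand above 0.2 N), for 0.1 s.
At the end, for the whole second after the job is handed in: All four nuts lie inside the catch tray (within its rim, centres lower than 40 mm); the bin stands upright (within 0.08 rad) and at rest on the deck (underside within 6 mm of the deck's height, within 60 mm of its middle line, behind the stop bar) and has been let go (angle between bin's own z axis and vertical below 0.08 rad and z of bin in the frame of stand between 0.079 and 0.091 m and x of bin in the frame of stand between -0.17 and 0 m and y of bin in the frame of stand between -0.06 and 0.06 m and linear speed of bin below 0.02 m/s and x of nut0_mid in the frame of stand between 0 and 0.27 m and y of nut0_mid in the frame of stand between -0.095 and 0.095 m and height (world z) of each of nut0_mid, nut1_mid, nut2_mid, nut3_mid below 0.04 m and x of nut1_mid in the frame of stand between 0 and 0.27 m and y of nut1_mid in the frame of stand between -0.095 and 0.095 m and x of nut2_mid in the frame of stand between 0 and 0.27 m and y of nut2_mid in the frame of stand between -0.095 and 0.095 m and x of nut3_mid in the frame of stand between 0 and 0.27 m and y of nut3_mid in the frame of stand between -0.095 and 0.095 m); the robot touches nothing.
It fails at once if the bin falls or is flung over (turns faster than 7 rad/s) (angular speed of bin above 7 rad/s).
It fails at once if the small spanner is pushed more than 30 mm or knocked over (distance of small_spanner from where it was at the start of the episode above 0.03 m or angle between small_spanner's own z axis and vertical above 0.5 rad).
It fails at once if the plug gauge is pushed more than 30 mm or knocked over (distance of plug_gauge from where it was at the start of the episode above 0.03 m or angle between plug_gauge's own z axis and vertical above 0.5 rad).
It fails at once if the small gauge is pushed more than 30 mm or knocked over (distance of small_gauge from where it was at the start of the episode above 0.03 m or angle between small_gauge's own z axis and vertical above 0.5 rad).
It also fails if it takes over 64 s, if anything falls off the work surface, if the arm or the gripper's body presses on something with over 40 N, if the wrist force passes 120 N, or if a joint passes its speed limit or range.

## Robot

A 6-joint arm with a two-finger parallel gripper is mounted at the origin on a cart in front of the work surface, level with it; the furniture and walls round the work are solid. World frame = base frame: x ahead of the robot, y to its left, z up, the work surface at z = 0. Lengths are in m, angles in rad, forces in N, time in s.
With the tool pointing down it reaches from about 0.425 to 0.95 m from the base axis. Payload 3.5 kg.
Tool frame: the origin (TCP) lies at the very end of the fingers, on their centre line; the grasp point (between the pads) lies 19 mm behind it; z points along the fingers, y is the direction in which the jaws open and shut (so a half turn about z gives the same grasp; the last joint's range is limited). The gripper opens to 85 mm and grips with 20 to 120 N. Pads are 22 mm wide; open, the fingers measure 114 mm over their backs; the gripper's body (76 mm by 85 mm) begins 54 mm behind the grasp point. The pads swing forward as they close: fully open they stand 13 mm farther back than shut.
Start: joints at [1.133, 0.286, 1.577, -0, 1.279, -0.15], TCP at [0.192, 0.647, 0.231] pointing down, gripper open.
Joint ranges: [-2.77, 2.77], [-0.9, 2.22], [0.21, 2.48], [-1.53, 4.67], [0.24, 2.81], [-2.84, 2.84]. Speed limits (rad/s): [2.79, 2.79, 3.14, 3.14, 3.14, 3.14].

## Interface

Orientations are given as a unit quaternion [x, y, z, w].
In Python, from plant import ctrl, imaging gives the robot as it stands.
- The arm moves only by the shell command python3 -m creep 'ROWS' [OPENING] [FORCE]. ROWS is JSON, one flat list of numbers, 4 for each row, row after row: the shift along the tool's x, y, z in units of 25 mm (1.0 is 25 mm), then the turn about the tool's z in units of 5 degrees (1.0 is 5 degrees). A call has 1 to 20 rows; each row is the pose to reach, as a shift and turn from the pose commanded when the call began, along the tool's axes at that moment; what a row does not reach only later rows make up. A row lasts 1/12 s, in which the tool goes at most 41.7 mm and 7.16 degrees, less where a joint would pass 70% of its speed; a pose out of reach is approached as far as the arm can. A call with a gripper value outside its range is refused whole. OPENING is the closure in counts, from 0 (fully open) to 255 (shut), set as the call begins (- or left out, the last holds). The fingers move at their own pace and stop on an object; FORCE is the grip in N (left out, the last holds). Time passes only in rows, so rows that repeat a pose let the fingers close. It gives the time, the measured TCP pose, the force and the opening at its end, in the units of the state.
- ctrl.get_state(): the state, without advancing time (a new reading comes with each control period).
- imaging.read_camera(name): name is "side" or "top" or "wrist"; returns the picture (420x560x3 uint8, red, green, blue); there is no depth.
- imaging.camera_info(name): a dict with "intrinsics" (3x3 intrinsics, pixels), "origin" and "attitude" of the camera in the world. Camera axes: x right, y down, z forward; pixel columns grow to the right and rows downward; lengths in m; the calibration is good to about 2 mm. A picture is of the moment at which its call begins: read the wrist's pose just before it. camera_info takes no time and is no camera call; for the wrist camera it gives the pose at the moment of the call.
- ctrl.sign_off(): hands the job in, once; it reports no verdict.
Trained networks look in the newest picture that a camera, given by its name, has taken for a name from the list of things; names that differ only in an ending like _2 or _b are one class to them, and where a whole thing is asked for, a point or a joint stands for the part that bears it (a point fixed in the world has none). Each returns a list of dicts, best first, with "p" (0 to 1); they miss things now and then, are a little off and sometimes report something else, mostly with a low value. They report only what shows in the picture. A call takes as long as a camera call.
- imaging.silhouettes(camera, name): "mask" (420x560 bool, what is visible of it) and "uv" ([column, row] in pixels, amid what is visible of it).
The state is a dict: "time": time; "qpos": joint angles; "dq": joint speeds; "joint_efforts": joint torques, N m; "eef_pos": TCP position; "tcp_rot": TCP orientation; "contact_force": force on the tool from outside, world axes, zero at the start; "wrist_torque": the same for the moment, N m; "opening": opening from 0.0 (shut) to 1.0 (fully open).
Only numpy, scipy, OpenCV 4.12 (cv2) and the standard library are available. Lean on these libraries where they do the work, as an engineer would, in place of code of your own. Each camera call takes 0.05 s, during which the arm holds its last target.

## Working session

There is one attempt and no reset: what is moved stays moved. The work goes in short steps, Python scripts to look and compute and a shell command to move; the robot and the scene stay as the last step left them, time stands still between calls to the robot, and variables do not carry over. Pictures are saved under pics/ and viewed, and the job is handed in when it is done.

```bash
ls; mkdir -p pics
cat > h.py <<'E'
from plant import ctrl, imaging
import numpy as np, cv2
def snap(cam,fn):
    im=imaging.read_camera(cam); cv2.imwrite('pics/'+fn,im[:,:,::-1]); return im
E
python3 - <<'E'
from h import *
s=ctrl.get_state(); print(s)
for c in ['side','top','wrist']:
    snap(c,c+'0.png'); print(c,imaging.camera_info(c))
E
```

```text
pics
{'time': 0.0, 'qpos': array([ 1.13300259e+00,  2.87162329e-01,  1.57818382e+00, -2.34637322e-05,
        1.27861336e+00, -1.49989199e-01]), 'dq': array([ 0.00040075, -0.00046473, -0.0003028 , -0.00060085,  0.00130296,
       -0.00013197]), 'joint_efforts': array([-1.71691969e-03, -4.05988312e+01, -2.92622817e+01, -2.77174995e-04,
        5.88488707e-03, -1.43672440e-05]), 'eef_pos': array([0.19128262, 0.64663752, 0.22994572]), 'tcp_rot': array([ 1.43402673e-01,  9.89663717e-01, -1.13593668e-03, -3.32064026e-04]), 'contact_force': array([ 0.06381631, -0.76157056, -0.77542969]), 'wrist_torque': array([-6.92025112e-05, -2.85468455e-02,  8.91644557e-04]), 'opening': 1.0052519579258103}
side {'intrinsics': array([[546.44923753,   0.        , 281.16974267],
       [  0.        , 546.44923753, 214.51461702],
       [  0.        ,   0.        ,   1.        ]]), 'origin': array([-0.23574468, -1.21517049,  1.10610747]), 'attitude': array([ 0.85624372, -0.22851178,  0.12889613, -0.44498858])}
top {'intrinsics': array([[432.64906336,   0.        , 278.03585304],
       [  0.        , 432.64906336, 211.32077382],
       [  0.        ,   0.        ,   1.        ]]), 'origin': array([0.20782069, 0.02063472, 1.46472896]), 'attitude': array([-0.69062939,  0.71396186, -0.08277474,  0.08023627])}
wrist {'intrinsics': array([[290.34019181,   0.        , 278.49818623],
       [  0.        , 290.34019181, 209.62562123],
       [  0.        ,   0.        ,   1.        ]]), 'origin': array([0.12155907, 0.66799709, 0.37220536]), 'attitude': array([0.79344378, 0.59174221, 0.08468121, 0.11453041])}
```

View pics/side0.png

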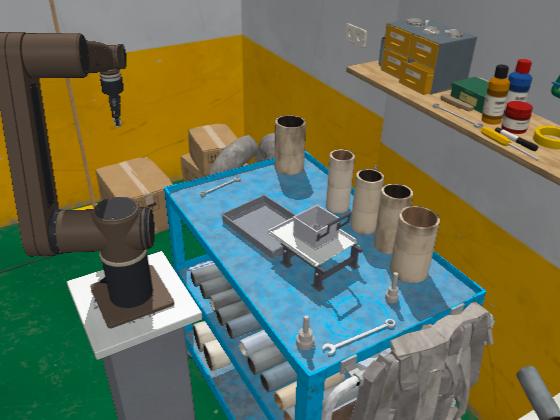

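View pics/top0.png

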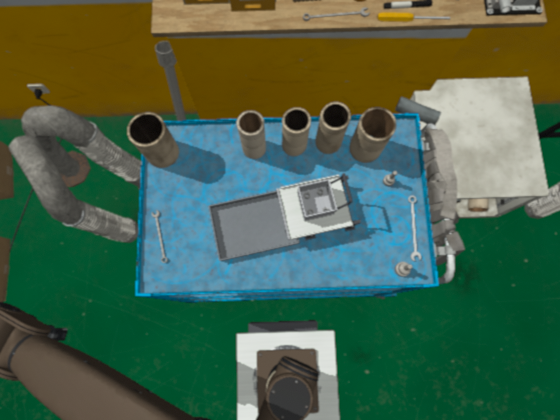

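View pics/wrist0.png

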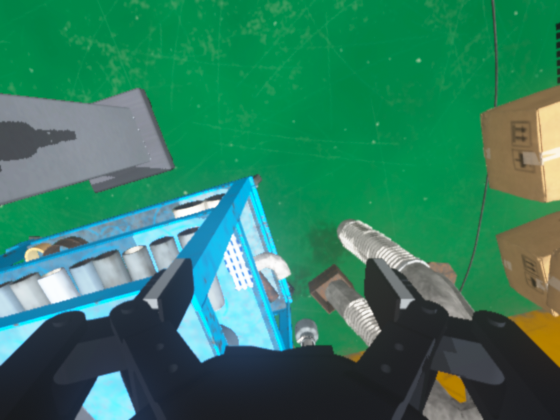

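```bash
cat >> h.py <<'E'
from scipy.spatial.transform import Rotation as R
def cam(c):
    i=imaging.camera_info(c); return i['intrinsics'],np.array(i['origin']),R.from_quat(i['attitude']).as_matrix()
def proj(c,P):
    K,o,A=cam(c); p=(np.atleast_2d(P)-o)@A; p=p@K.T; return p[:,:2]/p[:,2:]
def ray(c,uv):
    K,o,A=cam(c); d=A@np.linalg.solve(K,[uv[0],uv[1],1.]); return o,d
def atz(c,uv,z):
    o,d=ray(c,uv); return o+d*(z-o[2])/d[2]
E
python3 - <<'E'
from h import *
for c in ['top','side']:
    im=imaging.read_camera(c)
    big=im.copy()
    for n,col in [('stand',(255,0,0)),('bin',(0,255,0)),('bin_bar',(255,255,0)),('small_spanner',(0,0,255)),('plug_gauge',(0,255,255)),('small_gauge',(255,0,255)),('tray_mid',0),('stop_zero',0)]:
        r=imaging.silhouettes(c,n)
        for k in r[:3]: print(c,n,round(k['p'],2),np.round(k['uv'],1),k['mask'].sum(),atz(c,k['uv'],0.0).round(3), [float(a) for a in (np.nonzero(k['mask'])[1].min(),np.nonzero(k['mask'])[1].max(),np.nonzero(k['mask'])[0].min(),np.nonzero(k['mask'])[0].max())])
        if r: np.save(f'm_{c}_{n}.npy',r[0]['mask'])
    x0,y0=(200,160) if c=='top' else (210,180)
    cr=im[y0:y0+110,x0:x0+170]; cr=cv2.resize(cr,None,fx=4.7,fy=4.7,interpolation=cv2.INTER_CUBIC); cv2.imwrite(f'pics/{c}_crop.png',cr[:,:,::-1])
E
```

```text
top stand 0.75 [271.3 222.6] 6458 [0.513 0.034 0.   ] [209.0, 360.0, 176.0, 260.0]
top bin 0.88 [316.8 203.3] 1326 [ 0.577 -0.127  0.   ] [298.0, 351.0, 175.0, 220.0]
top bin_bar 0.72 [319.1 199.2] 1328 [ 0.591 -0.136  0.   ] [298.0, 352.0, 174.0, 220.0]
top small_spanner 0.62 [159.4 232.2] 75 [0.492 0.42  0.   ] [152.0, 164.0, 211.0, 257.0]
top plug_gauge 0.74 [403.2 265.6] 174 [ 0.35  -0.407  0.   ] [395.0, 411.0, 262.0, 275.0]
top small_gauge 0.54 [270.9 224.9] 6434 [0.505 0.036 0.   ] [210.0, 358.0, 176.0, 260.0]
top small_gauge 0.24 [158.8 216.4] 90 [0.548 0.423 0.   ] [153.0, 160.0, 211.0, 238.0]
top tray_mid 0.7 [268. 224.] 6472 [0.508 0.046 0.   ] [209.0, 360.0, 175.0, 260.0]
top stop_zero 0.67 [267.2 224.7] 6467 [0.506 0.049 0.   ] [209.0, 360.0, 175.0, 260.0]
side stand 0.93 [280.5 236.9] 4435 [0.518 0.035 0.   ] [222.0, 360.0, 196.0, 289.0]
side stand 0.7 [391.5 291.1] 250 [ 0.671 -0.354  0.   ] [386.0, 398.0, 273.0, 302.0]
side bin 0.7 [314.4 222.5] 1490 [0.663 0.049 0.   ] [293.0, 350.0, 206.0, 249.0]
side bin_bar 0.97 [316.4 224.3] 1552 [0.663 0.037 0.   ] [293.0, 350.0, 205.0, 249.0]
side small_spanner 0.63 [203.5 192.3] 18 [0.405 0.415 0.   ] [201.0, 236.0, 178.0, 194.0]
side plug_gauge 0.7 [305.1 339.1] 366 [ 0.347 -0.387  0.   ] [296.0, 314.0, 316.0, 349.0]
side small_gauge 0.67 [392.7 289.9] 289 [ 0.678 -0.352  0.   ] [386.0, 398.0, 272.0, 302.0]
side small_gauge 0.42 [279.4 238.1] 4672 [0.511 0.031 0.   ] [223.0, 361.0, 195.0, 290.0]
side tray_mid 0.87 [281.1 235. ] 4615 [0.525 0.043 0.   ] [222.0, 361.0, 195.0, 291.0]
side stop_zero 0.87 [280.6 238.6] 4601 [0.513 0.027 0.   ] [222.0, 362.0, 195.0, 290.0]
side stop_zero 0.15 [315.7 224.6] 1678 [0.66  0.037 0.   ] [292.0, 351.0, 204.0, 250.0]
```

View pics/top_crop.png

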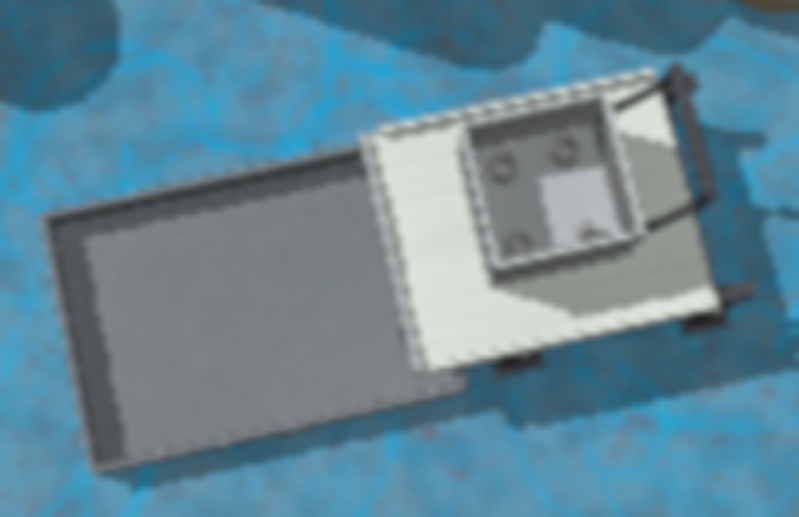

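View pics/side_crop.png

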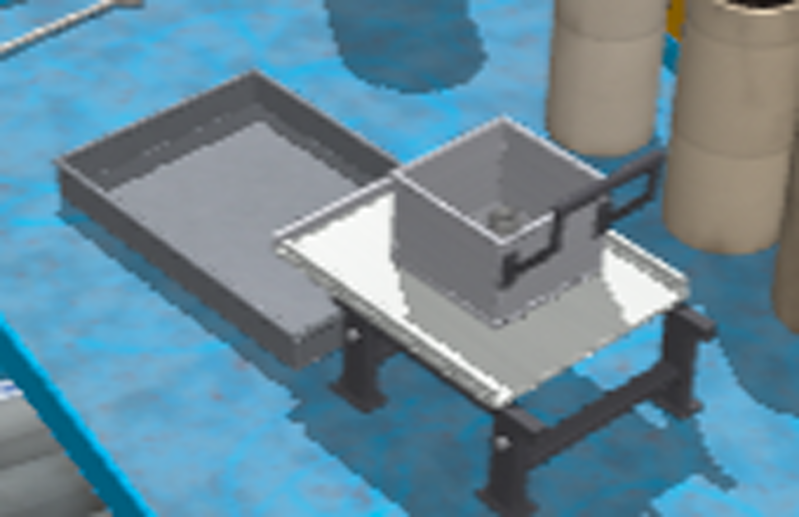

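```bash
cat > fit.py <<'E'
from h import *
from scipy.optimize import least_squares
T=lambda u,v:(200+u/4.7,160+v/4.7)
S=lambda u,v:(210+u/4.7,180+v/4.7)
# frame, point(mm), cam, uv ; 's' stand, 'd' deck (x rel face), 'b' bin
obs=[('s',(270,-95,30),'top',T(48,217)),('s',(270,95,30),'top',T(97,470)),('s',(0,95,30),'top',T(465,388)),
('s',(270,95,30),'side',S(60,163)),('s',(270,-95,30),'side',S(255,72)),('s',(0,95,0),'side',S(295,364)),
('d',(6,-88,93),'top',T(364,138)),('d',(6,88,93),'top',T(418,372)),('d',(0,88,93),'top',T(431,369)),('d',(0,-88,93),'top',T(381,134)),
('d',(6,88,93),'side',S(277,238)),('d',(-210,88,95),'side',S(505,395)),
('b',(50,-50,70),'top',T(465,125)),('b',(-50,-50,70),'top',T(608,98)),('b',(-50,50,70),'top',T(643,240)),('b',(50,50,70),'top',T(495,275)),
('b',(50,50,70),'side',S(393,175)),('b',(50,-50,70),'side',S(505,118)),('b',(-50,-50,70),'side',S(608,180)),('b',(-50,50,70),'side',S(500,242)),('b',(-50,50,0),'side',S(498,324)),
('b',(-90,-43,115),'top',T(682,78)),('b',(-90,43,115),'top',T(711,195)),('b',(-90,43,115),'side',S(557,207)),('b',(-90,-43,115),'side',S(659,160))]
def Rz(a): return np.array([[np.cos(a),-np.sin(a),0],[np.sin(a),np.cos(a),0],[0,0,1]])
C={c:cam(c) for c in('top','side')}
def pt(p,f,P):
    P=np.array(P)/1e3
    if f=='b': P=Rz(p[6])@P+[p[4],p[5],.085]; return Rz(0)@P
    if f=='d': P=P+[p[3],0,0]
    return Rz(p[2])@P+[p[0],p[1],0]
def res(p):
    r=[]
    for f,P,c,uv in obs:
        K,o,A=C[c]; q=K@(A.T@(pt(p,f,P)-o)); r+=list(q[:2]/q[2]-uv)
    return np.array(r)
s=least_squares(res,[.5,-.1,1.8,.02,.6,-.15,1.8],loss='soft_l1')
p=s.x; print(p.round(4),'yaws',np.degrees(p[[2,6]]).round(2))
for o_,e in zip(obs,res(p).reshape(-1,2)): print(o_[0],o_[1],o_[2],e.round(1))
ex=Rz(p[2])[:,0]; 
print('bin in stand',(Rz(p[2]).T@np.array([p[4]-p[0],p[5]-p[1],0])).round(4),'bar world',pt(p,'b',(-90,0,115)))
E
python3 fit.py
```

```text
[ 0.5297 -0.0397  1.7612  0.0263  0.5538 -0.1141  1.7499] yaws [100.91 100.26]
s (270, -95, 30) top [-0.8 -0.2]
s (270, 95, 30) top [-0.5  0.1]
s (0, 95, 30) top [ 0.3 -0.3]
s (270, 95, 30) side [-0.7  0.1]
s (270, -95, 30) side [0.3 0.3]
s (0, 95, 0) side [0.4 2.5]
d (6, -88, 93) top [ 0.2 -1.5]
d (6, 88, 93) top [0.9 0.1]
d (0, 88, 93) top [-0.   0.3]
d (0, -88, 93) top [-1.6 -1.1]
d (6, 88, 93) side [-0.6  0.2]
d (-210, 88, 95) side [-0.5  0.6]
b (50, -50, 70) top [-0.6 -0.1]
b (-50, -50, 70) top [-0.2 -0.8]
b (-50, 50, 70) top [ 0.  -0.9]
b (50, 50, 70) top [ 0.2 -1.8]
b (50, 50, 70) side [-0.3  0. ]
b (50, -50, 70) side [-0.3  0.5]
b (-50, -50, 70) side [0.7 1.7]
b (-50, 50, 70) side [-0.3  1.1]
b (-50, 50, 0) side [-1.1  2.4]
b (-90, -43, 115) top [-1.  -1.4]
b (-90, 43, 115) top [-0.2  0.3]
b (-90, 43, 115) side [-0.   1.3]
b (-90, -43, 115) side [-0.8  0.4]
bin in stand [-0.0777 -0.0096  0.    ] bar world [ 0.56981345 -0.20267988  0.2       ]
```

```bash
cat > go.py <<'E'
from h import *
import sys
def units(target,yaw=None,s=None):
    s=s or ctrl.get_state()
    A=R.from_quat(s['tcp_rot']).as_matrix()
    d=A.T@(np.array(target)-s['eef_pos'])/.025
    y=np.degrees(np.arctan2(A[1,1],A[0,1]))
    t=None if yaw is None else -((yaw-y+180)%360-180)/5
    return d.round(2),t,y
if __name__=='__main__':
    a=[float(v) for v in sys.argv[1:]]
    print(*units(a[:3],a[3] if len(a)>3 else None))
E
python3 go.py .47 .25 .31 ; python3 go.py .57 -.203 .26 -79.4
```

```text
[-15.19 -12.07  -3.15] None 73.51071978608796
[-24.17 -28.31  -1.15] 30.58214395721759 73.51071978608796
```

```bash
python3 -m creep '[-0.2,-0.15,-0.3,0.3, -0.7,-0.5,-0.8,1, -1.5,-1.1,-1.4,2, -2.4,-1.8,-2,3, -3.3,-2.5,-2.5,4, -4.3,-3.3,-3,5, -5.3,-4.1,-3.2,6, -6.3,-4.9,-3.2,7, -7.3,-5.7,-3.2,8, -8.3,-6.5,-3.2,9, -9.3,-7.3,-3.2,10, -10.3,-8.1,-3.2,11, -11.3,-8.9,-3.2,12, -12.2,-9.6,-3.2,13, -13,-10.3,-3.2,14, -13.8,-10.9,-3.2,14.5, -14.4,-11.4,-3.2,15, -14.9,-11.8,-3.2,15, -15.2,-12.1,-3.2,15, -15.2,-12.1,-3.2,15]' 0 30; python3 go.py .57 -.203 .26 -79.4
```

```text
time: 2.72
eef_pos: [0.4709, 0.2476, 0.3118]
tcp_rot: [0.717, 0.697, 0.0, 0.0]
contact_force: [-0.5, -0.5, 0.3]
opening: 1.0
[-17.9    4.48   2.08] 15.54669539687516 -1.6665230156242028
```

```bash
python3 -c "
from h import *
print(ctrl.get_state()['qpos'])"
```

```text
[ 2.93631187e-01 -8.53697928e-02  1.83224655e+00 -5.89714287e-04
  1.39407340e+00  3.22821126e-01]
```

```bash
python3 -m creep '[-0.3,0.1,0,0.3, -0.9,0.2,0,1, -1.8,0.4,0,2, -2.8,0.7,0,3, -3.9,1,0,4, -5,1.2,0,5, -6.1,1.5,0,6, -7.2,1.8,0,7, -8.3,2.1,0,8, -9.4,2.4,0,9, -10.5,2.6,0.2,10, -11.6,2.9,0.4,11, -12.7,3.2,0.6,12, -13.8,3.5,0.8,13, -14.9,3.7,1,14, -15.9,4,1.4,14.6, -16.8,4.2,1.7,15.2, -17.5,4.4,2,15.5, -17.9,4.5,2.1,15.5, -17.9,4.5,2.1,15.5]' 0 30; python3 go.py .57 -.203 .26 -79.4
python3 - <<'E'
from h import *
for c in ['top','side','wrist']: snap(c,c+'1.png')
print(ctrl.get_state()['qpos'], ctrl.get_state()['contact_force'])
im=np.hstack([cv2.imread('pics/'+c+'1.png')[100:330,180:420] for c in('top','side')]);cv2.imwrite('pics/ts1.png',cv2.resize(im,None,fx=1.66,fy=1.66))
E
```

```text
time: 4.38
eef_pos: [0.5707, -0.2019, 0.2577]
tcp_rot: [0.995, 0.095, -0.001, -0.0]
contact_force: [-0.4, 0.7, -0.2]
opening: 1.004
[-0.04  0.04 -0.09] 0.06871595439670272 -79.05642022801649
[-5.04461467e-01  1.12851809e-01  1.72634235e+00  4.70360184e-04
  1.30195179e+00  8.72919393e-01] [-0.0317014   0.45624655  0.54558771]
```

View pics/wrist1.png

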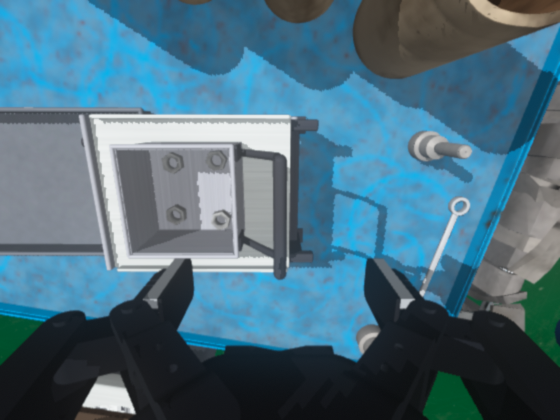

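View pics/ts1.png

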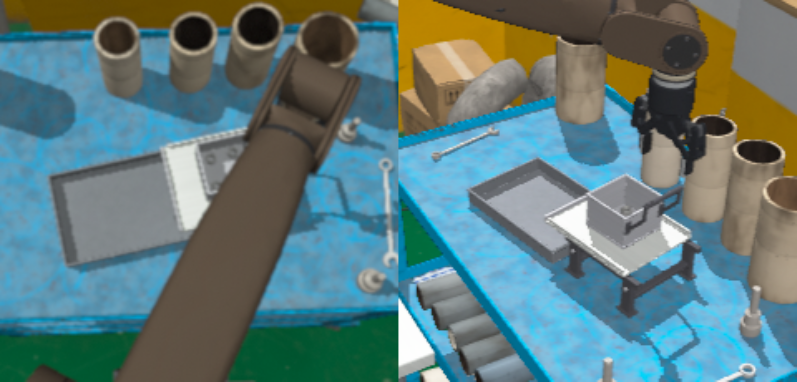

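Run:
```python
from h import *
yaw=np.radians(100.26);Rz=np.array([[np.cos(yaw),-np.sin(yaw),0],[np.sin(yaw),np.cos(yaw),0],[0,0,1]])
b=np.array([.5538,-.1141,.085])
for P in [(-90,43,115),(-90,-43,115),(50,50,70),(50,-50,70),(-50,-50,70),(-50,50,70)]: print(P,proj('wrist',Rz@(np.array(P)/1e3)+b).round(1))
K,o,A=cam('wrist');print(o)
for uv in [(280,155),(281,275)]: print(atz('wrist',uv,.2))
# pipes: bases in side img
for uv in [(342,210),(367,231),(391,250),(413,278)]: print(atz('side',uv,0).round(3))
```

```text
(-90, 43, 115) [[282.4 279.2]]
(-90, -43, 115) [[284.4 168.6]]
(50, 50, 70) [[131.4 259.5]]
(50, -50, 70) [[115.9 150.3]]
(-50, -50, 70) [[235.7 151.8]]
(-50, 50, 70) [[238.8 260.7]]
[ 0.64018086 -0.1855181   0.40148536]
[ 0.62074823 -0.19021802  0.2       ]
[ 0.53086433 -0.20859128  0.2       ]
[0.792 0.066 0.   ]
[ 0.793 -0.08   0.   ]
[ 0.797 -0.201  0.   ]
[ 0.767 -0.341  0.   ]
```

```bash
python3 go.py .573 -.2015 .181 -79.7; python3 -m creep '[0.05,0.05,0.5,0.1, 0.1,0.05,1,0.1, 0.1,0.05,1.5,0.1, 0.1,0.05,2,0.1, 0.1,0.05,2.5,0.1, 0.1,0.05,2.9,0.1, 0.1,0.05,3.1,0.1, 0.1,0.05,3.1,0.1, 0.1,0.05,3.1,0.1]' 0 20;  python3 go.py .573 -.2015 .181 -79.7
python3 - <<'E'
from h import *
for c in ['side','wrist']: snap(c,c+'2.png')
im=cv2.imread('pics/side2.png')[150:300,250:400];im=cv2.resize(im,(400,400));w=cv2.resize(cv2.imread('pics/wrist2.png'),(400,300));w=np.vstack([w,np.zeros((100,400,3),np.uint8)])
cv2.imwrite('pics/sw2.png',np.hstack([im,w]))
E
```

```text
[0.06 0.08 3.14] 0.15494771073505262 -78.92526144632474
time: 5.28
eef_pos: [0.5736, -0.2018, 0.1811]
tcp_rot: [0.996, 0.092, -0.0, -0.0]
contact_force: [-0.1, -0.9, 0.0]
opening: 1.002
[-0.02 -0.01  0.  ] 0.040966427027467486 -79.49516786486267
```

View pics/sw2.png

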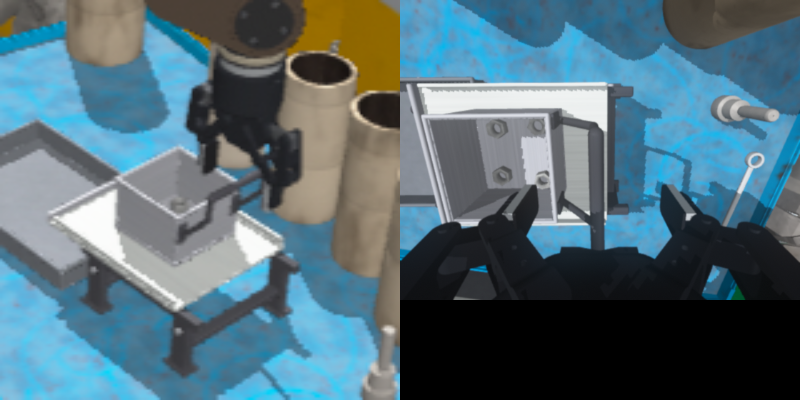

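```bash
python3 -m creep '[0,0,0,0, 0,0,0,0, 0,0,0,0, 0,0,0,0, 0,0,0,0, 0,0,0,0, 0,0,0,0, 0,0,0,0, 0,0,0,0, 0,0,0,0, 0,0,0,0, 0,0,0,0]' 255 25
python3 - <<'E'
from h import *
s=ctrl.get_state();print(s['eef_pos'],s['opening'],s['contact_force'],s['wrist_torque'])
for c in ['side','wrist']: snap(c,c+'3.png')
im=cv2.imread('pics/side3.png')[150:300,250:400];im=cv2.resize(im,(400,400));w=cv2.resize(cv2.imread('pics/wrist3.png'),(400,300));w=np.vstack([w,np.zeros((100,400,3),np.uint8)])
cv2.imwrite('pics/sw3.png',np.hstack([im,w]))
E
```

```text
time: 6.38
eef_pos: [0.5736, -0.2016, 0.1813]
tcp_rot: [0.996, 0.092, -0.0, -0.0]
contact_force: [-1.1, 1.0, 1.0]
opening: 0.104
[ 0.57355168 -0.20157526  0.18134328] 0.10432384345811056 [-1.12566965  1.01537201  1.0077156 ] [0.16706427 0.11386503 0.08977042]
```

View pics/sw3.png

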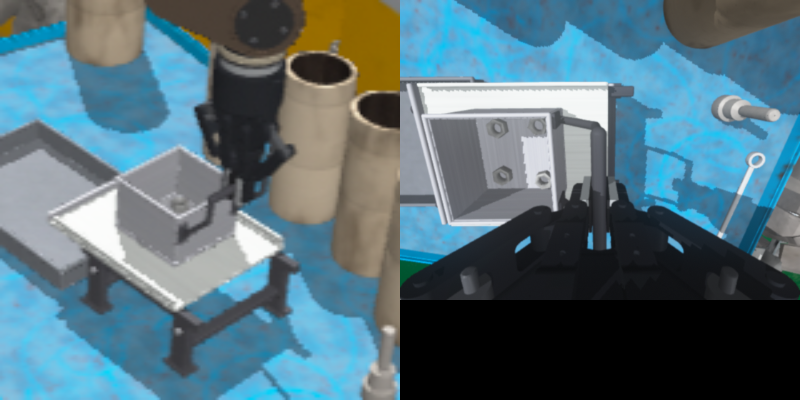

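```bash
python3 -m creep '[0,-0.1,0,0, 0,-0.3,0,0, 0,-0.5,0,0, 0,-0.7,0,0, 0,-0.9,0,0, 0,-1.1,0,0, 0,-1.3,0,0, 0,-1.5,0,0, 0,-1.65,0,0, 0,-1.7,0,0, 0,-1.7,0,0, 0,-1.7,0,0]'
python3 -m creep '[0,-0.04,0,0, 0,-0.08,0,0, 0,-0.12,0,0]';python3 -m creep '[0,-0.04,0,0, 0,-0.08,0,0, 0,-0.12,0,0]'
```

```text
time: 7.48
eef_pos: [0.5659, -0.1593, 0.1817]
tcp_rot: [0.996, 0.092, 0.0, -0.001]
contact_force: [-0.2, -1.2, 3.6]
opening: 0.102
time: 7.73
eef_pos: [0.5656, -0.1577, 0.1817]
tcp_rot: [0.996, 0.091, 0.0, 0.001]
contact_force: [0.1, -5.0, 3.9]
opening: 0.107
time: 7.98
eef_pos: [0.5649, -0.1544, 0.1817]
tcp_rot: [0.996, 0.091, 0.0, 0.0]
contact_force: [1.0, -4.4, 4.4]
opening: 0.103
```

```bash
for i in 1 2; do python3 -m creep '[0,-0.04,0,0, 0,-0.08,0,0, 0,-0.08,0,0]' | grep -E 'eef|contact'; done
```

```text
eef_pos: [0.5645, -0.1521, 0.1817]
contact_force: [0.4, -5.4, 4.6]
eef_pos: [0.5642, -0.1502, 0.1817]
contact_force: [1.6, -5.0, 4.8]
```

```bash
for i in 1 2; do python3 -m creep '[0,-0.04,0,0, 0,-0.08,0,0, 0,-0.08,0,0]' | grep -E 'eef|contact'; done
```

```text
eef_pos: [0.5638, -0.1482, 0.1817]
contact_force: [0.4, -4.7, 5.7]
eef_pos: [0.5635, -0.1463, 0.1817]
contact_force: [1.2, -5.2, 4.9]
```

```bash
for i in 1 2; do python3 -m creep '[0,-0.04,0,0, 0,-0.08,0,0, 0,-0.08,0,0]' | grep -E 'eef|contact'; done
```

```text
eef_pos: [0.5631, -0.1444, 0.1817]
contact_force: [1.1, -4.4, 5.0]
eef_pos: [0.563, -0.1428, 0.1817]
contact_force: [1.4, -5.8, 4.8]
```

Run:
```python
from h import *
for c in ['side','top','wrist']: snap(c,c+'4.png')
im=cv2.imread('pics/side4.png')[180:280,240:340];im=cv2.resize(im,(400,400));w=cv2.resize(cv2.imread('pics/wrist4.png'),(400,300));w=np.vstack([w,np.zeros((100,400,3),np.uint8)])
cv2.imwrite('pics/sw4.png',np.hstack([im,w]))
```

```text
(no output)
```

View pics/sw4.png

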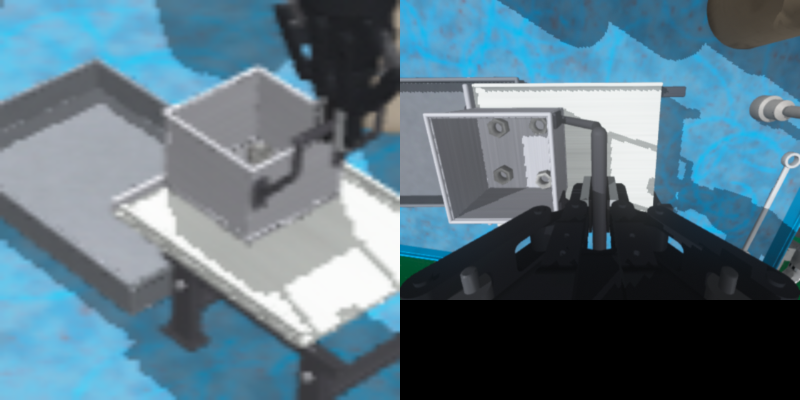

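```bash
for i in 1 2; do python3 -m creep '[0,-0.04,0,0, 0,-0.08,0,0, 0,-0.08,0,0]' | grep -E 'eef|contact'; done
```

```text
eef_pos: [0.5633, -0.1421, 0.1824]
contact_force: [2.4, -8.8, 5.9]
eef_pos: [0.5632, -0.1413, 0.1833]
contact_force: [2.1, -11.9, 6.3]
```

Run:
```python
import numpy as np
for t in range(0,142,3):
    r=np.radians(t)
    if t<=90: h=np.array([0,8])+176.2*np.array([np.cos(np.radians(142.6)-r),np.sin(np.radians(142.6)-r)])
    else: h=np.array([6,8])+172.6*np.array([np.cos(np.radians(144.2)-r),np.sin(np.radians(144.2)-r)])
    # total from theta=0 contact, units
    print(t,'y %.2f z %.2f'%(-(h[0]+140)/25,-(h[1]-115)/25), 'z_tcp %.3f'%(h[1]/1e3+.066), 'world', (np.array([.563,-.1428])+ (h[0]+140)/1e3*np.array([-.189,.982])).round(3))
```

```text
0 y -0.00 z -0.00 z_tcp 0.181 world [ 0.563 -0.143]
3 y -0.23 z -0.29 z_tcp 0.188 world [ 0.562 -0.137]
6 y -0.48 z -0.56 z_tcp 0.195 world [ 0.561 -0.131]
9 y -0.74 z -0.82 z_tcp 0.202 world [ 0.56  -0.125]
12 y -1.01 z -1.07 z_tcp 0.208 world [ 0.558 -0.118]
15 y -1.30 z -1.30 z_tcp 0.214 world [ 0.557 -0.111]
18 y -1.60 z -1.52 z_tcp 0.219 world [ 0.555 -0.104]
21 y -1.91 z -1.72 z_tcp 0.224 world [ 0.554 -0.096]
24 y -2.23 z -1.91 z_tcp 0.229 world [ 0.552 -0.088]
27 y -2.55 z -2.08 z_tcp 0.233 world [ 0.551 -0.08 ]
30 y -2.89 z -2.23 z_tcp 0.237 world [ 0.549 -0.072]
33 y -3.24 z -2.36 z_tcp 0.240 world [ 0.548 -0.063]
36 y -3.59 z -2.47 z_tcp 0.243 world [ 0.546 -0.055]
39 y -3.94 z -2.57 z_tcp 0.245 world [ 0.544 -0.046]
42 y -4.30 z -2.65 z_tcp 0.247 world [ 0.543 -0.037]
45 y -4.67 z -2.71 z_tcp 0.249 world [ 0.541 -0.028]
48 y -5.03 z -2.75 z_tcp 0.250 world [ 0.539 -0.019]
51 y -5.40 z -2.77 z_tcp 0.250 world [ 0.537 -0.01 ]
54 y -5.77 z -2.77 z_tcp 0.250 world [ 0.536 -0.001]
57 y -6.14 z -2.75 z_tcp 0.250 world [0.534 0.008]
60 y -6.51 z -2.71 z_tcp 0.249 world [0.532 0.
[... 700 characters left out ...]
190 world [0.511 0.126]
105 y -11.19 z -0.08 z_tcp 0.183 world [0.51  0.132]
108 y -11.41 z 0.20 z_tcp 0.176 world [0.509 0.137]
111 y -11.62 z 0.50 z_tcp 0.169 world [0.508 0.142]
114 y -11.81 z 0.81 z_tcp 0.161 world [0.507 0.147]
117 y -11.98 z 1.12 z_tcp 0.153 world [0.506 0.151]
120 y -12.14 z 1.45 z_tcp 0.145 world [0.506 0.155]
123 y -12.28 z 1.78 z_tcp 0.136 world [0.505 0.159]
126 y -12.40 z 2.12 z_tcp 0.128 world [0.504 0.162]
129 y -12.50 z 2.47 z_tcp 0.119 world [0.504 0.164]
132 y -12.59 z 2.82 z_tcp 0.110 world [0.504 0.166]
135 y -12.66 z 3.18 z_tcp 0.102 world [0.503 0.168]
138 y -12.70 z 3.53 z_tcp 0.093 world [0.503 0.169]
141 y -12.73 z 3.89 z_tcp 0.084 world [0.503 0.17 ]
```

```bash
python3 -m creep '[0,0.05,-0.12,0, 0,-0.08,-0.29,0, 0,-0.2,-0.43,0, 0,-0.33,-0.56,0, 0,-0.59,-0.82,0, 0,-0.86,-1.07,0, 0,-1.15,-1.3,0, 0,-1.45,-1.52,0, 0,-1.76,-1.72,0, 0,-2.08,-1.91,0, 0,-2.4,-2.08,0, 0,-2.74,-2.23,0, 0,-2.74,-2.23,0, 0,-2.74,-2.23,0]'
python3 - <<'E'
from h import *
s=ctrl.get_state();print(s['contact_force'],s['wrist_torque'])
for c in ['side','wrist']: snap(c,c+'5.png')
im=cv2.imread('pics/side5.png')[150:270,220:340];im=cv2.resize(im,(400,400));w=cv2.resize(cv2.imread('pics/wrist5.png'),(400,300));w=np.vstack([w,np.zeros((100,400,3),np.uint8)])
cv2.imwrite('pics/sw5.png',np.hstack([im,w]))
E
```

```text
time: 11.3
eef_pos: [0.5494, -0.0704, 0.2375]
tcp_rot: [0.996, 0.092, 0.0, 0.0]
contact_force: [1.4, -4.2, 6.6]
opening: 0.103
[ 1.40220586 -4.17394661  6.62313598] [-0.6734456  -0.1217221   0.05853221]
```

View pics/sw5.png

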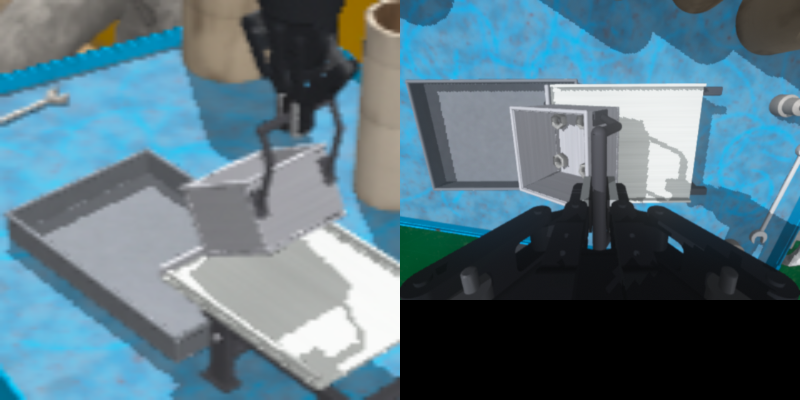

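```bash
python3 -m creep '[0,-0.15,-0.06,0, 0,-0.35,-0.13,0, 0,-0.7,-0.24,0, 0,-1.05,-0.34,0, 0,-1.41,-0.42,0, 0,-1.78,-0.48,0, 0,-2.14,-0.52,0, 0,-2.51,-0.54,0, 0,-2.88,-0.54,0, 0,-3.25,-0.52,0, 0,-3.62,-0.48,0, 0,-3.98,-0.42,0, 0,-3.98,-0.42,0, 0,-3.98,-0.42,0]'
python3 - <<'E'
from h import *
s=ctrl.get_state();print(s['contact_force'],s['wrist_torque'])
for c in ['side','wrist']: snap(c,c+'6.png')
im=cv2.imread('pics/side6.png')[150:270,220:340];im=cv2.resize(im,(400,400));w=cv2.resize(cv2.imread('pics/wrist6.png'),(400,300));w=np.vstack([w,np.zeros((100,400,3),np.uint8)])
cv2.imwrite('pics/sw6.png',np.hstack([im,w]))
E
```

```text
time: 12.57
eef_pos: [0.5309, 0.0275, 0.2473]
tcp_rot: [0.996, 0.092, -0.0, -0.0]
contact_force: [-0.2, -2.3, -0.4]
opening: 0.107
[-0.19153601 -2.30546822 -0.41786986] [-0.36033383  0.06313945  0.07772536]
```

View pics/sw6.png

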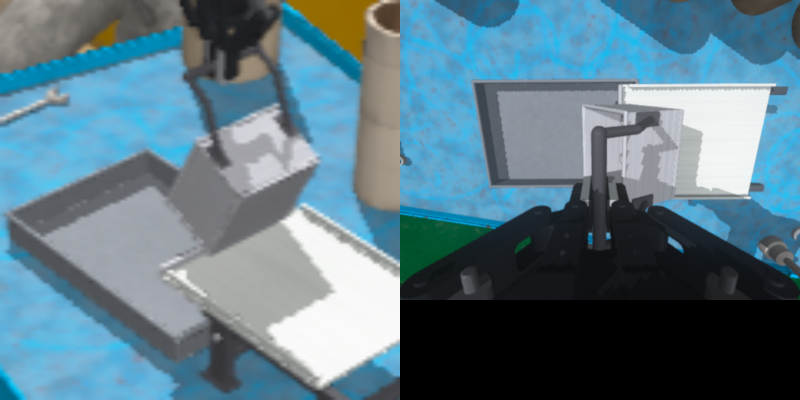

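```bash
python3 -m creep '[0,-0.15,0.03,0, 0,-0.36,0.07,0, 0,-0.72,0.17,0, 0,-1.07,0.28,0, 0,-1.42,0.41,0, 0,-1.75,0.56,0, 0,-2.08,0.73,0, 0,-2.4,0.91,0, 0,-2.71,1.11,0, 0,-3.01,1.33,0, 0,-3.3,1.55,0, 0,-3.57,1.78,0, 0,-3.83,2.03,0, 0,-3.83,2.03,0, 0,-3.83,2.03,0]'
python3 - <<'E'
from h import *
s=ctrl.get_state();print(s['contact_force'],s['wrist_torque'])
for c in ['side','wrist']: snap(c,c+'7.png')
im=cv2.imread('pics/side7.png')[150:270,220:340];im=cv2.resize(im,(400,400));w=cv2.resize(cv2.imread('pics/wrist7.png'),(400,300));w=np.vstack([w,np.zeros((100,400,3),np.uint8)])
cv2.imwrite('pics/sw7.png',np.hstack([im,w]))
E
```

```text
time: 13.92
eef_pos: [0.5135, 0.1216, 0.1964]
tcp_rot: [0.996, 0.092, -0.0, -0.0]
contact_force: [-0.0, 1.1, 0.5]
opening: 0.1
[-0.00517262  1.12915696  0.467699  ] [ 0.00383279  0.12407842 -0.05544496]
```

View pics/sw7.png

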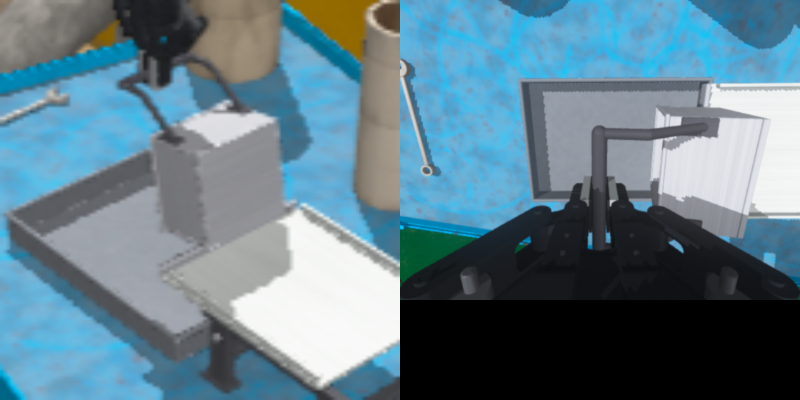

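```bash
python3 -m creep '[0,-0.12,0.13,0, 0,-0.25,0.26,0, 0,-0.49,0.54,0, 0,-0.71,0.82,0, 0,-0.92,1.12,0, 0,-1.11,1.43,0, 0,-1.28,1.74,0, 0,-1.44,2.07,0, 0,-1.52,2.23,0, 0,-1.58,2.4,0, 0,-1.65,2.57,0, 0,-1.7,2.74,0, 0,-1.7,2.74,0, 0,-1.7,2.74,0, 0,-1.7,2.74,0]'
python3 - <<'E'
from h import *
s=ctrl.get_state();print(s['contact_force'],s['wrist_torque'])
for c in ['side','wrist']: snap(c,c+'8.png')
im=cv2.imread('pics/side8.png')[150:270,220:340];im=cv2.resize(im,(400,400));w=cv2.resize(cv2.imread('pics/wrist8.png'),(400,300));w=np.vstack([w,np.zeros((100,400,3),np.uint8)])
cv2.imwrite('pics/sw8.png',np.hstack([im,w]))
E
```

```text
time: 15.27
eef_pos: [0.5061, 0.163, 0.1286]
tcp_rot: [0.996, 0.091, 0.0, -0.0]
contact_force: [-1.1, 1.9, 1.2]
opening: 0.103
[-1.1190397   1.90694659  1.15198774] [ 0.22959883  0.12231764 -0.05358547]
```

View pics/sw8.png

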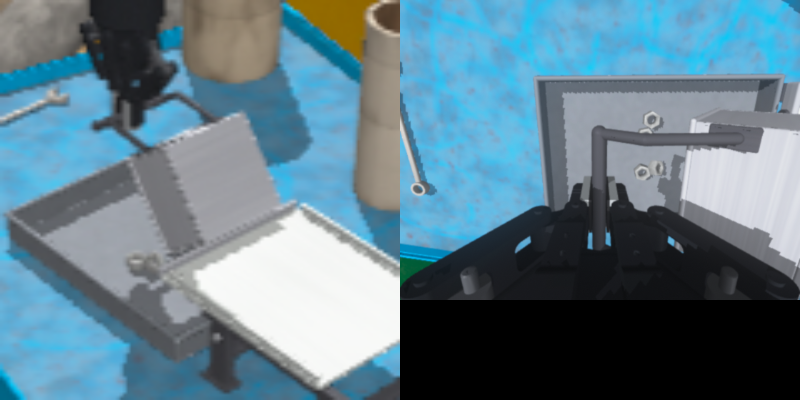

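```bash
python3 -m creep '[0,-0.05,0.17,0, 0,-0.1,0.35,0, 0,-0.15,0.52,0, 0,-0.19,0.7,0, 0,-0.23,0.88,0, 0,-0.26,1.06,0, 0,-0.26,1.06,0, 0,-0.26,1.06,0, 0,-0.26,1.06,0, 0,-0.26,1.06,0]'
python3 - <<'E'
from h import *
s=ctrl.get_state();print(s['contact_force'],s['wrist_torque'])
for c in ['side','wrist','top']: snap(c,c+'9.png')
im=cv2.imread('pics/side9.png')[150:270,220:340];im=cv2.resize(im,(400,400));w=cv2.imread('pics/wrist9.png')[80:300,100:540];w=cv2.resize(w,(400,200));t=cv2.resize(cv2.imread('pics/top9.png')[160:280,190:430],(400,200));w=np.vstack([w,t])
cv2.imwrite('pics/sw9.png',np.hstack([im,w]))
for n in range(4):
  for k in imaging.silhouettes('wrist',f'nut{n}_mid'): 
    print(n,k['p'],k['uv'],k['mask'].sum(),atz('wrist',k['uv'],.0085).round(3))
  break
E
```

```text
time: 16.2
eef_pos: [0.5047, 0.1693, 0.1019]
tcp_rot: [0.996, 0.091, -0.0, -0.0]
contact_force: [-0.9, 1.4, 0.4]
opening: 0.104
[-0.87462208  1.41025697  0.42459835] [ 0.25267461  0.0935944  -0.06027771]
0 0.53 [374.6, 244.1] 456 [0.49  0.082 0.009]
0 0.46 [357.9, 184.4] 76 [0.539 0.11  0.009]
```

View pics/sw9.png

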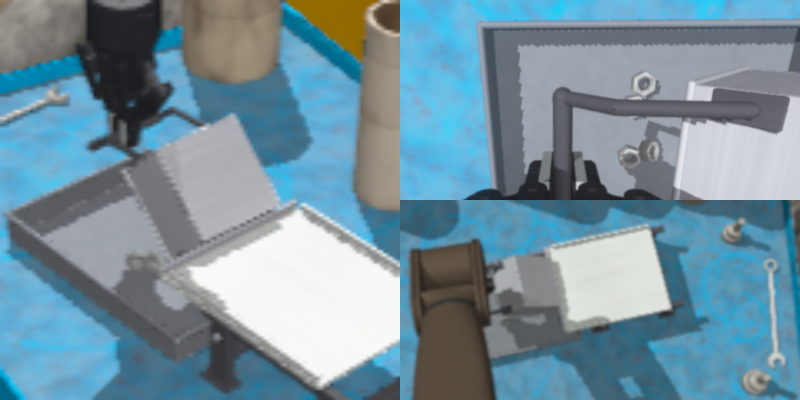

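View pics/wrist9.png

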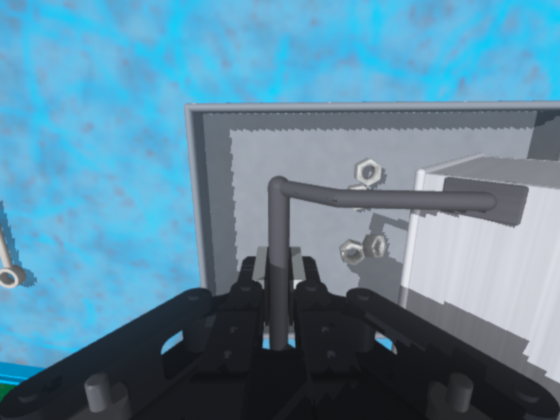

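```bash
python3 -m creep '[0,0.03,-0.18,0, 0,0.07,-0.36,0, 0,0.16,-0.71,0, 0,0.26,-1.06,0, 0,0.38,-1.4,0, 0,0.52,-1.73,0, 0,0.68,-2.06,0, 0,0.85,-2.37,0, 0,1.04,-2.68,0, 0,1.25,-2.98,0, 0,1.47,-3.26,0, 0,1.71,-3.54,0, 0,1.96,-3.8,0, 0,2.22,-4.05,0, 0,2.49,-4.28,0, 0,2.78,-4.5,0, 0,2.78,-4.5,0, 0,2.78,-4.5,0]'
python3 - <<'E'
from h import *
s=ctrl.get_state();print(s['contact_force'],s['wrist_torque'])
for c in ['side','wrist']: snap(c,c+'10.png')
im=cv2.imread('pics/side10.png')[150:270,220:340];im=cv2.resize(im,(400,400));w=cv2.resize(cv2.imread('pics/wrist10.png'),(400,300));w=np.vstack([w,np.zeros((100,400,3),np.uint8)])
cv2.imwrite('pics/sw10.png',np.hstack([im,w]))
E
```

```text
time: 17.9
eef_pos: [0.5189, 0.101, 0.2183]
tcp_rot: [0.996, 0.091, 0.003, -0.001]
contact_force: [-2.3, 5.2, 7.3]
opening: 0.103
[-2.27056541  5.23535635  7.33905502] [ 0.89117155  0.2451233  -0.02308657]
```

View pics/sw10.png

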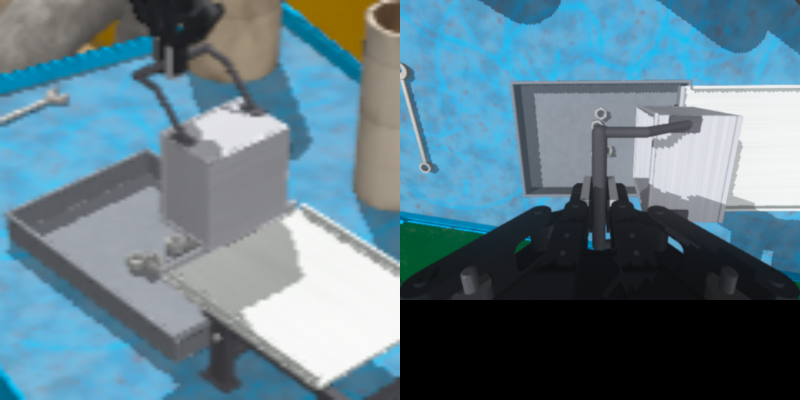

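```bash
cat > ov.py <<'E'
from h import *
yaw=np.radians(100.9); u=np.array([np.cos(yaw),np.sin(yaw),0]);v=np.array([-np.sin(yaw),np.cos(yaw),0])
face=np.array([.563,-.1428,0])+.14*u   # at handle's y
def binpts(H,th):
    t=np.radians(th); out={}
    for x in(-50,50):
        for y in(-50,50):
            for z in(0,70):
                dx,dz=(x+90)/1e3,(z-115)/1e3
                X=dx*np.cos(t)+dz*np.sin(t); Z=-dx*np.sin(t)+dz*np.cos(t)
                out[(x,y,z)]=H+u*X+np.array([0,0,Z])+v*y/1e3
    return out
def best(cam_,n0,ths):
    s=ctrl.get_state(); H=s['eef_pos']+[0,0,.019]
    im=imaging.read_camera(cam_); r=imaging.silhouettes(cam_,'bin')
    m=r[0]['mask']; print('p',r[0]['p'],m.sum()); 
    sc=[]
    for th in ths:
        P=proj(cam_,np.array(list(binpts(H,th).values())))
        h=cv2.convexHull(P.astype(np.float32)).astype(np.int32); k=np.zeros(m.shape,np.uint8); cv2.fillConvexPoly(k,h,1)
        sc.append((k.astype(bool)&m).sum()/(k.astype(bool)|m).sum())
    i=int(np.argmax(sc)); print('best',ths[i],np.round(sc,3)[max(0,i-5):i+6])
    b=binpts(H,ths[i]); c=(b[(50,-50,0)]+b[(50,50,0)])/2
    print('corner rel face mm: x %.1f z %.1f'%((c-face)@u*1e3,(c[2]-.085)*1e3))
    x0,y0=220,150
    big=cv2.resize(im[y0:y0+120,x0:x0+130],None,fx=5,fy=5,interpolation=cv2.INTER_CUBIC)[:,:,::-1].copy()
    for q in proj(cam_,np.array(list(b.values()))): cv2.circle(big,tuple(int(w) for w in (q-[x0,y0])*5),4,(0,0,255),-1)
    e=[face+v*k+np.array([0,0,.093])+u*d for d in(0,.006) for k in(-.088,.088)]
    for q in proj(cam_,np.array(e)): cv2.circle(big,tuple(int(w) for w in (q-[x0,y0])*5),4,(0,255,0),-1)
    cv2.imwrite('pics/'+n0,big)
if __name__=='__main__':
    import sys
    best('side',sys.argv[1],np.arange(float(sys.argv[2]),float(sys.argv[3]),1.))
E
python3 ov.py ov1.png 70 115
```

```text
p 0.71 1486
best 91.0 [0.851 0.877 0.88  0.892 0.888 0.892 0.878 0.866 0.844 0.84  0.8  ]
corner rel face mm: x -9.4 z 14.1
```

View pics/ov1.png

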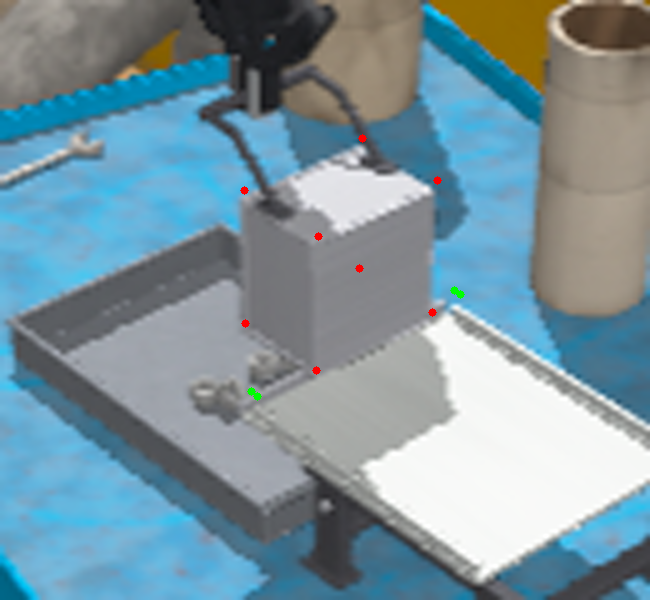

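```bash
python3 -m creep '[0,0,-0.06,0, 0,0,-0.12,0, 0,0,-0.12,0, 0,0,-0.12,0]'; python3 ov.py ov2.png 75 110
```

```text
time: 18.43
eef_pos: [0.5179, 0.1009, 0.2183]
tcp_rot: [0.996, 0.091, 0.001, -0.0]
contact_force: [0.3, 3.7, 3.3]
opening: 0.106
p 0.55 1406
best 88.0 [0.804 0.831 0.828 0.856 0.874 0.884 0.878 0.876 0.871 0.859 0.851]
corner rel face mm: x -2.2 z 8.3
```

View pics/ov2.png

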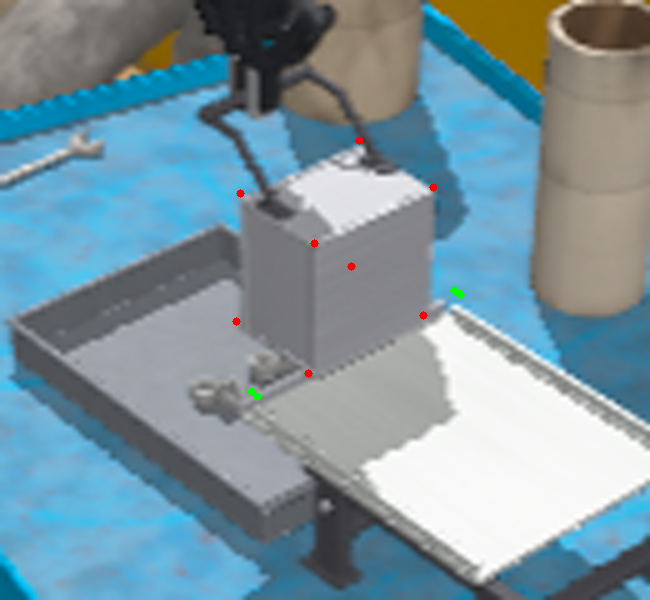

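```bash
python3 -m creep '[0,0.18,-0.1,0, 0,0.38,-0.2,0, 0,0.7,-0.4,0, 0,1.03,-0.58,0, 0,1.36,-0.74,0, 0,1.69,-0.88,0, 0,2.04,-1,0, 0,2.04,-1,0, 0,2.04,-1,0]'; python3 ov.py ov3.png 50 95
```

```text
time: 19.28
eef_pos: [0.5268, 0.0496, 0.2422]
tcp_rot: [0.996, 0.091, -0.0, 0.0]
contact_force: [0.4, 0.9, 1.0]
opening: 0.102Traceback (most recent call last):
  File "ov.py", line 33, in <module>
    best('side',sys.argv[1],np.arange(float(sys.argv[2]),float(sys.argv[3]),1.))
    ~~~~^^^^^^^^^^^^^^^^^^^^^^^^^^^^^^^^^^^^^^^^^^^^^^^^^^^^^^^^^^^^^^^^^^^^^^^^
  File "ov.py", line 16, in best
    m=r[0]['mask']; print('p',r[0]['p'],m.sum());
      ~^^^
IndexError: list index out of range
```

```bash
python3 ov.py ov3.png 50 95
```

```text
p 0.56 1473
best 77.0 [0.809 0.829 0.85  0.849 0.851 0.851 0.839 0.825 0.806 0.787 0.764]
corner rel face mm: x -24.0 z 13.6
```

View pics/ov3.png

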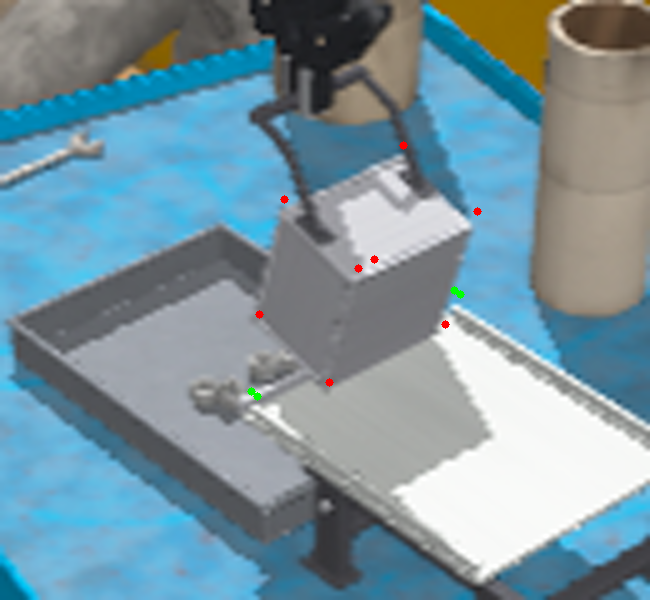

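```bash
python3 -m creep '[0,0.15,-0.08,0, 0,0.35,-0.17,0, 0,0.71,-0.28,0, 0,1.08,-0.36,0, 0,1.45,-0.42,0, 0,1.82,-0.46,0, 0,2.2,-0.48,0, 0,2.57,-0.48,0, 0,2.94,-0.46,0, 0,3.3,-0.42,0, 0,3.67,-0.36,0, 0,4.03,-0.28,0, 0,4.38,-0.18,0, 0,4.38,-0.18,0, 0,4.38,-0.18,0]'; python3 ov.py ov4.png 15 60;python3 ov.py ov4.png 15 60
```

```text
time: 20.73
eef_pos: [0.5484, -0.0601, 0.2506]
tcp_rot: [0.996, 0.091, 0.002, 0.003]
contact_force: [-1.5, -2.7, 9.3]
opening: 0.106
p 0.68 1174
best 40.0 [0.726 0.758 0.8   0.823 0.85  0.86  0.836 0.822 0.794 0.784 0.759]
corner rel face mm: x -22.7 z 6.5
p 0.85 1073
best 41.0 [0.753 0.776 0.836 0.871 0.88  0.887 0.866 0.851 0.825 0.799 0.764]
corner rel face mm: x -25.5 z 6.0
```

View pics/ov4.png

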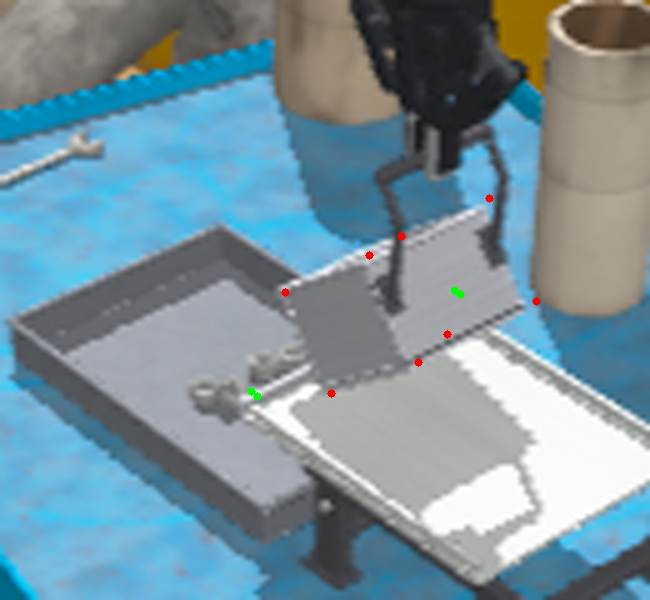

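Run:
```python
import numpy as np
for t in range(40,-1,-3):
    a=np.radians(140.6-t); h=np.array([-20,0])+181.2*np.array([np.cos(a),np.sin(a)])
    s=h[0]+140; z=h[1]+85-14
    print(t,'s %.1f z %.1f'%(s,z),'dy %.2f dz %.2f'%((87-s)/25,(247.5-z)/25))
```

```text
40 s 86.7 z 249.1 dy 0.01 dz -0.06
37 s 77.4 z 247.1 dy 0.38 dz 0.02
34 s 68.2 z 244.6 dy 0.75 dz 0.11
31 s 59.2 z 241.7 dy 1.11 dz 0.23
28 s 50.4 z 238.3 dy 1.47 dz 0.37
25 s 41.7 z 234.4 dy 1.81 dz 0.52
22 s 33.3 z 230.1 dy 2.15 dz 0.70
19 s 25.1 z 225.3 dy 2.48 dz 0.89
16 s 17.1 z 220.2 dy 2.80 dz 1.09
13 s 9.4 z 214.6 dy 3.10 dz 1.32
10 s 2.1 z 208.6 dy 3.40 dz 1.56
7 s -5.0 z 202.2 dy 3.68 dz 1.81
4 s -11.7 z 195.5 dy 3.95 dz 2.08
1 s -18.0 z 188.4 dy 4.20 dz 2.36
```

Ease the load first (back along −x), then follow this arc part way.

```bash
python3 -m creep '[0,0.2,-0.02,0, 0,0.38,0,0, 0,0.75,0.08,0, 0,1.11,0.2,0, 0,1.47,0.34,0, 0,1.81,0.5,0, 0,2.15,0.68,0, 0,2.15,0.68,0, 0,2.15,0.68,0]'; python3 ov.py ov5.png 5 50
```

```text
time: 21.68
eef_pos: [0.5566, -0.1109, 0.2291]
tcp_rot: [0.996, 0.091, -0.0, 0.0]
contact_force: [0.2, -2.2, 3.0]
opening: 0.101
p 0.63 1351
best 23.0 [0.807 0.829 0.874 0.894 0.907 0.915 0.867 0.839 0.803 0.773 0.728]
corner rel face mm: x -23.5 z 2.6
```

View pics/ov5.png

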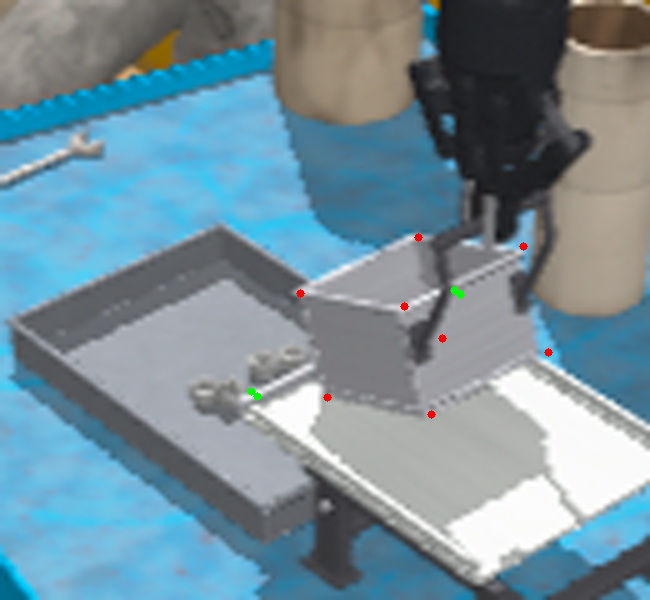

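```bash
python3 -m creep '[0,0.15,0.08,0, 0,0.33,0.2,0, 0,0.65,0.41,0, 0,0.95,0.64,0, 0,1.25,0.88,0, 0,1.53,1.13,0, 0,1.67,1.26,0, 0,1.8,1.38,0, 0,1.8,1.38,0, 0,1.8,1.38,0]'; python3 ov.py ov6.png 0 30
```

```text
time: 22.62
eef_pos: [0.5642, -0.1535, 0.1942]
tcp_rot: [0.996, 0.091, -0.001, -0.001]
contact_force: [-0.3, 1.6, -2.2]
opening: 0.105
p 0.73 1508
best 5.0 [0.778 0.816 0.849 0.879 0.906 0.906 0.881 0.845 0.815 0.791 0.748]
corner rel face mm: x -21.3 z 1.5
```

View pics/ov6.png

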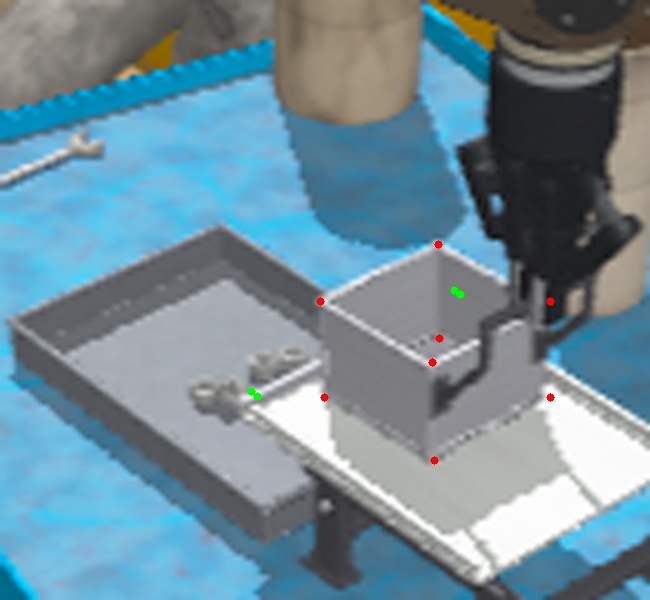

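```bash
python3 -m creep '[0,0.04,0.06,0, 0,0.08,0.12,0, 0,0.08,0.12,0]';python3 -m creep '[0,0.04,0.06,0, 0,0.08,0.12,0, 0,0.08,0.12,0]'
```

```text
time: 22.97
eef_pos: [0.5651, -0.156, 0.1923]
tcp_rot: [0.996, 0.092, 0.0, 0.0]
contact_force: [1.2, -0.1, -1.2]
opening: 0.106
time: 23.22
eef_pos: [0.5657, -0.1585, 0.1894]
tcp_rot: [0.996, 0.092, 0.0, 0.001]
contact_force: [-0.7, -1.0, -0.2]
opening: 0.101
```

```bash
python3 -m creep '[0,0.04,0.06,0, 0,0.06,0.1,0, 0,0.06,0.1,0]';python3 -m creep '[0,0.0,0.05,0, 0,0.02,0.08,0, 0,0.02,0.08,0]'
```

```text
time: 23.47
eef_pos: [0.5661, -0.1603, 0.1873]
tcp_rot: [0.996, 0.092, 0.0, 0.001]
contact_force: [-0.5, -1.3, 0.9]
opening: 0.103
time: 23.72
eef_pos: [0.5664, -0.1606, 0.1869]
tcp_rot: [0.996, 0.092, 0.001, 0.001]
contact_force: [-3.5, -1.1, 6.7]
opening: 0.105
```

```bash
python3 ov.py ov7.png -6 12
```

```text
p 0.68 1489
best 2.0 [0.775 0.796 0.841 0.869 0.909 0.917 0.883 0.85  0.814 0.775 0.755]
corner rel face mm: x -22.2 z 1.1
```

View pics/ov7.png

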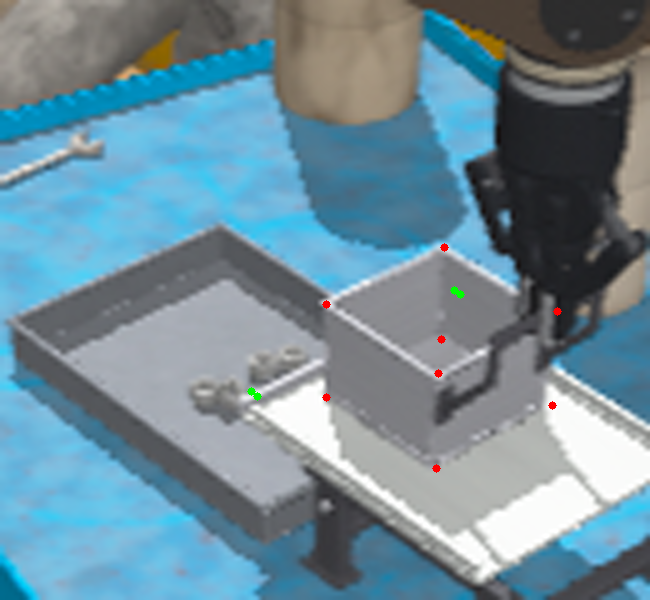

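```bash
python3 -m creep '[0,0,-0.04,0, 0,0,-0.08,0, 0,0,-0.08,0]'; python3 -m creep '[0,0,0,0, 0,0,0,0, 0,0,0,0, 0,0,0,0, 0,0,0,0, 0,0,0,0, 0,0,0,0, 0,0,0,0, 0,0,0,0, 0,0,0,0]' 0; python3 -m creep '[0,0,-0.3,0, 0,0,-1,0, 0,0,-2,0, 0,0,-3,0, 0,0,-4,0, 0,0,-5,0, 0,0,-6,0, 0,0,-6,0, 0,0,-6,0]'
python3 - <<'E'
from h import *
for c in ['side','wrist','top']: snap(c,c+'11.png')
im=cv2.imread('pics/side11.png')[150:270,220:340];im=cv2.resize(im,(400,400));w=cv2.resize(cv2.imread('pics/wrist11.png'),(400,300));w=np.vstack([w,np.zeros((100,400,3),np.uint8)])
cv2.imwrite('pics/sw11.png',np.hstack([im,w]))
E
```

```text
time: 24.07
eef_pos: [0.5662, -0.1602, 0.1871]
tcp_rot: [0.996, 0.092, 0.001, 0.001]
contact_force: [0.4, -2.2, 1.1]
opening: 0.1
time: 24.9
eef_pos: [0.5659, -0.1599, 0.1869]
tcp_rot: [0.996, 0.092, 0.0, 0.0]
contact_force: [-0.2, 0.2, 0.3]
opening: 0.996
time: 25.65
eef_pos: [0.5666, -0.1603, 0.3398]
tcp_rot: [0.996, 0.092, 0.002, 0.001]
contact_force: [0.3, 0.5, -0.5]
opening: 1.003
```

View pics/sw11.png

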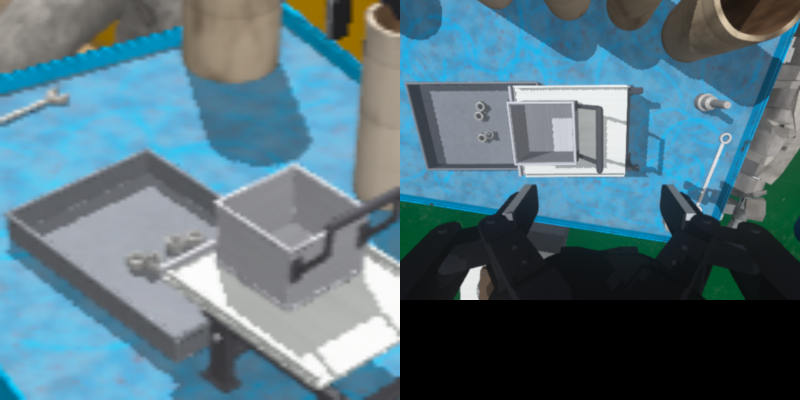

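```bash
python3 -m creep '[1,-0.5,0,0, 2,-1,0,0, 3,-1.5,0,0, 4,-2,0,0, 4,-2.5,0,0, 4,-3.5,0,0, 4,-4.5,0,0, 4,-5.5,-0.5,0, 4,-6.5,-1,0, 4,-7.5,-1,0, 4,-8.5,-1,0, 4,-9.5,-1,0, 4,-10.5,-1,0, 4,-11.5,-1,0, 4,-12,-1,0, 4,-12,-1,0]' | head -3
python3 - <<'E'
from h import *
for c,x0,y0 in [('side',210,160),('top',190,150)]:
    im=imaging.read_camera(c); k=im[y0:y0+120,x0:x0+160]
    cv2.imwrite(f'pics/{c}12.png',cv2.resize(k,None,fx=5,fy=5,interpolation=cv2.INTER_CUBIC)[:,:,::-1])
E
```

```text
time: 27.13
eef_pos: [0.6081, 0.1554, 0.3607]
tcp_rot: [0.996, 0.093, -0.001, -0.0]
```

View pics/side12.png

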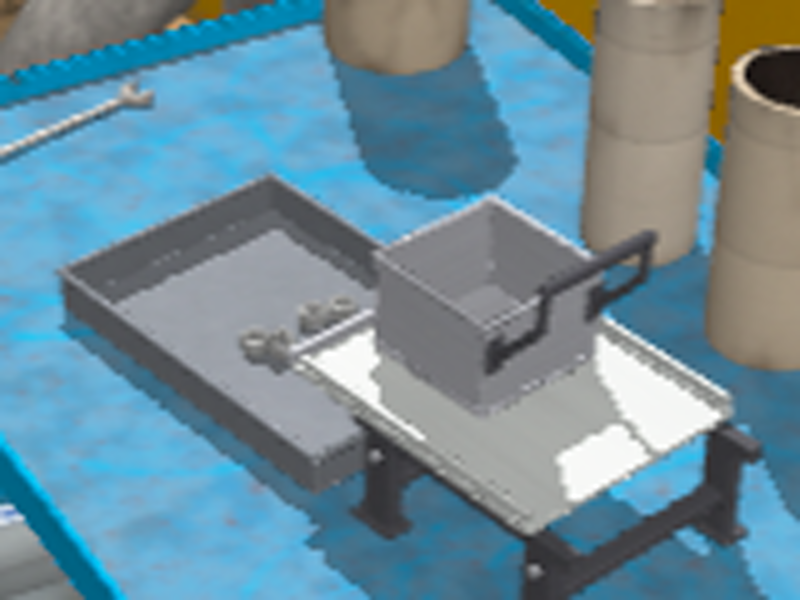

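View pics/top12.png

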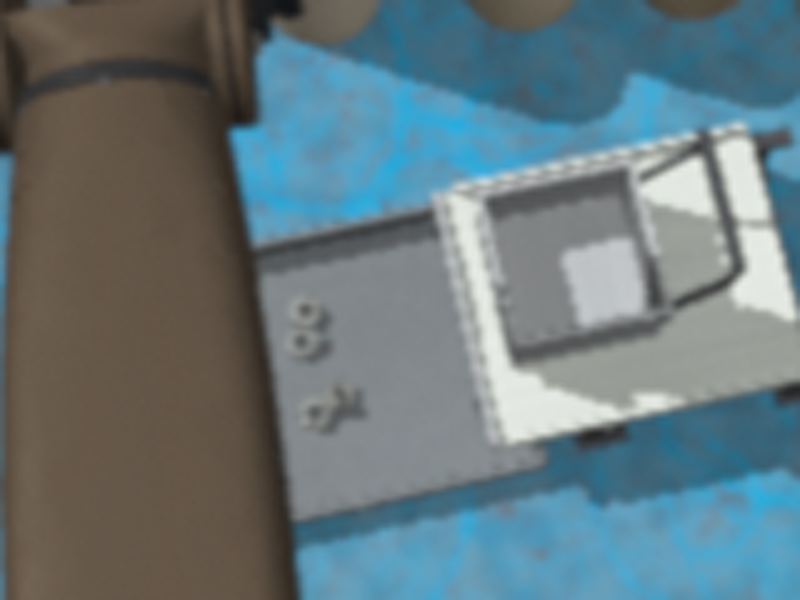

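Run:
```python
from h import *
from scipy.optimize import least_squares
T=lambda u,v:(190+u/5,150+v/5); S=lambda u,v:(210+u/5,160+v/5)
o=[((50,-50,70),'top',T(484,200)),((-50,-50,70),'top',T(630,170)),((-50,50,70),'top',T(668,315)),((50,50,70),'top',T(515,360)),
((50,50,70),'side',S(375,255)),((50,-50,70),'side',S(490,197)),((-50,-50,70),'side',S(603,262)),((-50,50,70),'side',S(484,328)),((-50,50,0),'side',S(482,412)),((50,50,0),'side',S(380,348)),
((-90,-43,115),'top',T(708,137)),((-90,43,115),'top',T(740,268)),((-90,43,115),'side',S(543,295)),((-90,-43,115),'side',S(650,240))]
C={c:cam(c) for c in('top','side')}
def f(p):
    r=[]
    M=R.from_euler('ZYX',[p[3],p[4],p[5]]).as_matrix()
    for P,c,uv in o:
        K,oo,A=C[c]; q=K@(A.T@(M@(np.array(P)/1e3)+p[:3]-oo)); r+=list(q[:2]/q[2]-uv)
    return np.array(r)
s=least_squares(f,[.55,-.07,.085,1.75,0,0],loss='soft_l1'); p=s.x
print(p[:3].round(4),np.degrees(p[3:]).round(1),'rms',np.sqrt((s.fun**2).mean()))
a=1.7612;d=p[:2]-[.5297,-.0397];print('stand xy',d@[np.cos(a),np.sin(a)],d@[-np.sin(a),np.cos(a)])
for uv in [(306,312),(305,343),(320,413),(347,400)]:
    w=atz('top',T(*uv),.01)[:2]-[.5297,-.0397];print('nut stand',(w@[np.cos(a),np.sin(a)]).round(3),(w@[-np.sin(a),np.cos(a)]).round(3))
```

```text
[ 0.5474 -0.0742  0.0876] [101.1   0.   -1.1] rms 0.8654894274167035
stand xy -0.03721176245313525 -0.010898347690434629
nut stand 0.136 -0.046
nut stand 0.141 -0.025
nut stand 0.141 0.025
nut stand 0.121 0.021
```

```bash
python3 -c "
from h import *
print(ctrl.get_state()['contact_force']); print(ctrl.sign_off())"
```

```text
[ 1.02373619 -0.85475872 -0.07106424]
the job is handed in; nothing more can be done
None
```

I emptied the bin into the catch tray, brought it back over the bar, let go and handed the job in, with about 27 s of the 64 s used. The sign-off reports no verdict.

**What I did:** I pinched the handle with 25 N and slid the bin about 60 mm until the force and the slight rise of the handle showed it had met the stop bar. I then tipped it over the bar in controlled steps to about 135 degrees by the commanded path. All four nuts showed in the tray before I brought the bin back, released it and moved the arm clear.

**Last checks:**
- **Bin:** it stands empty on the deck, behind the bar, at about x = -37 mm and y = -11 mm of the stand. The fitted tilt is about 1 degree. The fitted underside height is 87.6 mm, about 2.6 mm above the deck but within camera error and the allowed 91 mm.
- **Nuts:** all four are in the tray, at x = 121 to 141 mm and y = -46 to +25 mm of the stand. One of them leans on another.
- **Bystanders:** the arm did not go near them and none looked moved, but I did not measure their positions again.

**What disagreed:**
- On the way back, at about 90 and 40 degrees, the handle pushed back harder than I had planned for (7 to 9 N). The bar appeared to have slipped about 5 mm down in the pads. I raised the path, the force fell, and the rest went normally.
- I took the bin to be bearing on the bar past its side because the gripper felt almost none of its weight there. I had no direct reading of that contact.

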